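Shift the glass-cutting lathe from second to third

TASK

The glass-cutting lathe stands in second gear; shift it to third: push the lever's ball knob forward out of the second slot (near left) into neutral, across to the right, then forward until it is fully home in the third slot (far right), without putting it into first or fourth on the way. Only push the knob, with the fingertips or the outside of the fingers: never close the fingers on it or take it between them. Leave the lever in third and everything else on the lathe and bench where it stands.

Things in the scene. Friction and masses are not known exactly. Their poses are not given: they have to be found in the camera images.
- lathe: bolted-down bench lathe: green gear casing 230 x 250, 150 high, grey belt guard left, motor behind, stone wheel of 170 diameter right (its splash guard reaches 205 high, a thin water pipe 235). Origin on the bench straight below the gate's centre; x points forward (from the robot's side to the far side), y left, z up. Turned up to 0.3 rad about the vertical.
- gate (a point): centre of the H-shaped gate, on the top face of its steel plate (110 by 100), 158 above the bench; axes as the lathe's. Seen from the robot: first slot far left, second near left, third far right, fourth near right; slots 16 wide, 34 between centre lines. The neutral channel, 20 wide, joins them across the middle. Two round-tipped tongues part the slots and stop the lever.
- pivot (a point): point about which the lever (a steel rod of 12 diameter) swings, hidden in the casing below the gate's centre, 60 above the bench and 200 below the knob's centre. Axes as the lathe's.
- knob (a point): centre of the black ball knob, 44 diameter, on top of the lever; about 260 above the bench when upright, up to 8 lower when leaning. It travels 44 each way fore and aft, 36 each way across (mm). Its z axis runs up along the rod. The lever stays where it is left; the knob yields to a push of 4 to 6 N.
- fore_aft (a joint): lean of the lever along the lathe's x, rad: 0 neutral, +0.22 fully home forward (first and third), -0.22 fully home back (second and fourth). It starts in second, between -0.22 and -0.13.
- side (a joint): lean of the lever across, rad: positive to the right (the lathe's -y). -0.18 is the plane of first and second, +0.18 that of third and fourth; the lever passes from one to the other only while fore_aft is within about 0.04 of 0.
- polish_jar: bystander: a low white-capped glass jar, 48 across and 50 tall, standing on the gear casing beyond and left of the gate (sizes in mm). Origin: centre of its underside.
- spanner: bystander: a flat steel spanner, 160 long, lying on the near edge of the gear casing (sizes in mm). 7 to 8 thick. Origin: centre of its underside.
- tumbler: bystander: a clear glass tumbler, 76 across, 95 tall, standing on the bench right of the lathe (sizes in mm). Origin: centre of its underside.
- paperweight: bystander: a green glass paperweight, 80 across, 58 tall, right of the lathe (sizes in mm). Origin: centre of its underside.
- block_mould: bystander: a dark wooden block mould, 64 across, 60 tall, with a level wooden handle, right of the lathe on the near side (sizes in mm). Origin: centre of its underside.
- wash_bottle: bystander: a white plastic bottle, 64 across, 150 tall, left of the lathe (sizes in mm). Origin: centre of its underside.
- spare_wheel: bystander: a grey grinding wheel lying flat, 120 across, 22 thick, left of the lathe (sizes in mm). Origin: centre of its underside.
- brush: bystander: a flat wooden brush, 200 long, lying on the bench left of the lathe on the near side (sizes in mm). Origin: centre of its underside.

How it is judged (in metres and radians):
On the way, in this order (a step that is already met when the one before it is completed fails the run):
1. the lever is pushed out of second into neutral (value of joint fore_aft between -0.09 and 0.09 rad).
2. the lever is across on the right while in neutral (all of step 1 and value of joint side above 0.1 rad).
3. the lever is home in third (value of joint fore_aft above 0.19 rad and value of joint side above 0.14 rad), for 0.1 s.
At the end, for the whole second after the job is handed in: the lever rests in the third slot, fore_aft above 0.19 rad (knob within 6 mm of fully home) and side above 0.14 rad; every bystander within 30 mm of where it stood (all of step 3 and velocity of joint fore_aft between -0.05 and 0.05 rad/s and distance of each of polish_jar, spanner, tumbler, paperweight, block_mould, wash_bottle, spare_wheel, brush from where it was at the start of the episode below 0.03 m); the robot touches nothing.
It fails at once if the lever is put into first (value of joint fore_aft above 0.13 rad and value of joint side below 0 rad).
It fails at once if the lever is put into fourth (value of joint fore_aft below -0.13 rad and value of joint side above 0 rad).
It fails at once if the knob or rod is taken between the fingers (horizontal distance between the grasp point and knob below 0.022 m and z of the grasp point in the frame of knob below 0.025 m).
It fails at once if a bystander is pushed, lifted or carried more than 30 mm (distance of any of polish_jar, spanner, tumbler, paperweight, block_mould, wash_bottle, spare_wheel, brush from where it was at the start of the episode above 0.03 m).
It also fails if it takes over 64 s, if anything falls off the work surface, if the arm or the gripper's body presses on something with over 40 N, if the wrist force passes 120 N, or if a joint passes its speed limit or range.

ROBOT

A 6-joint arm with a two-finger parallel gripper is mounted at the origin on the work surface. World frame = base frame: x ahead of the robot, y to its left, z up, the work surface at z = 0. Lengths are in m, angles in degrees, forces in N, time in s.
With the tool pointing down it reaches from about 0.35 to 0.875 m from the base axis. Payload 4.2 kg.
Tool frame: the origin (TCP) lies between the finger pads; the fingertips stand 19 mm ahead of it and the grasp point (between the pads) is the TCP; z points along the fingers, y is the line along which they close (so a half turn about z gives the same grasp; the last joint's range is limited). The gripper opens to 87 mm and grips with 3 to 60 N. Pads are 19 mm wide; open, the fingers measure 117 mm over their backs; the gripper's body (75 mm by 190 mm) begins 51 mm behind the grasp point.
Start: joints at [79.962, 22.042, 0.453, 0, -68.411, -14.817], TCP at [0.263, 0.567, 0.211] pointing down, gripper open.
Joint ranges: [-179.83, 179.83], [-69.29, 118.12], [-61.27, 80.66], [-181.25, 117.63], [-171.15, -9.14], [-177.46, 177.46]. Speed limits (degrees/s): [159.86, 159.86, 180, 180, 180, 180].

INTERFACE

Orientations are given as a 3x3 rotation matrix whose columns are the frame's x, y, z axes.
In Python, from station import r gives the robot as it stands.
- The arm moves only by the tool drive_tool, never from a script. Its argument "steps" is one flat list of numbers, 7 for each row, row after row: the turn, a rotation vector about the tool's x, y, z in rad, then the shift along the tool's x, y, z in m, then the opening, from 0 (shut) to 1 (fully open). A call has 1 to 10 rows; each row shifts and turns the commanded pose from where the row before left it, along the tool's axes as they then stand; what a row does not reach is not made up. A row lasts 1/12 s, in which the tool goes at most 41.7 mm and 7.16 degrees, less where a joint would pass 70% of its speed; a pose out of reach is approached as far as the arm can. A call is refused whole if a number of a shift passes 0.0417 or a number of a turn 0.125, either way. A call with a gripper value outside its range is refused whole. The fingers move at their own pace and stop on an object; the grip force is fixed at half the most. Time passes only in rows, so rows that do not move let the fingers close. It gives the time, the measured TCP pose, the force, the opening and the grip force at its end, in the units of the state.
- r.sense(): the state, without advancing time (a new reading comes with each control period).
- r.capture(name): name is "scene" or "side" or "wrist"; returns the picture (480x640x3 uint8, blue, green, red); there is no depth.
- r.camera_params(name): a dict with "camera_matrix" (3x3 intrinsics, pixels), "k1" (the pictures are not rectified: a ray, as slopes to the right and down, at radius r is drawn at 1 + k1 r^2 times it, then the intrinsics apply), "extrinsics" (4x4, takes a point from world to camera coordinates). Camera axes: x right, y down, z forward; pixel columns grow to the right and rows downward; lengths in m; the calibration is good to about 2 mm. A picture is of the moment at which its call begins: read the wrist's pose just before it. camera_params takes no time and is no camera call; for the wrist camera it gives the pose at the moment of the call.
- r.finish_job(): hands the job in; it is judged then, once.
The state is a dict: "time_s": time; "joints": joint angles; "joint_velocities": joint speeds; "effort": joint torques, N m; "tcp_pos": TCP position; "ee_rot": TCP orientation; "wrist_force": force on the tool from outside, world axes, zero at the start; "moment": the same for the moment, N m; "gripper_width": opening from 0.0 (shut) to 1.0 (fully open); "gripper_force": force on a finger pad.
Only numpy, scipy, OpenCV 4.12 (cv2) and the standard library are available. Lean on these libraries where they do the work, as an engineer would, in place of code of your own. Each camera call takes 0.05 s, during which the arm holds its last target. There are 200 camera calls.

## Working session

There is one attempt and no reset: what is moved stays moved. The work goes in short steps, Python scripts to look and compute and a tool call to move; the robot and the scene stay as the last step left them, time stands still between calls to the robot, and variables do not carry over. Pictures are saved under pics/ and viewed, at most 10 in all, crops included, and the job is handed in when it is done.

Besides the shell and the picture viewer there is one more tool, called after ">>>" as name(argument=value, ...), one argument or row to a line, values as JSON. drive_tool: Moves the arm, as the interface text tells. Its arguments: {"type":"object","properties":{"steps":{"type":"array"}},"required":["steps"]}

```bash
mkdir -p pics; cat > h.py <<'E'
import numpy as np, cv2
from station import r
def ray(cam,px):
    p=cam; K=np.array(p["camera_matrix"]);k=p["k1"];E=np.array(p["extrinsics"])
    d=cv2.undistortPoints(np.array([[px]],float),K,np.array([k,0,0,0,0.]))[0,0]
    R=E[:3,:3];o=-R.T@E[:3,3];v=R.T@np.array([d[0],d[1],1]);return o,v/np.linalg.norm(v)
def onplane(cam,px,z):
    o,v=ray(cam,px);return o+v*(z-o[2])/v[2]
def tri(rs):
    A=sum(np.eye(3)-np.outer(v,v) for o,v in rs);b=sum((np.eye(3)-np.outer(v,v))@o for o,v in rs)
    x=np.linalg.solve(A,b);return x,[np.linalg.norm(np.cross(v,x-o)) for o,v in rs]
def proj(cam,X):
    E=np.array(cam["extrinsics"]);return cv2.projectPoints(np.array([X],float),cv2.Rodrigues(E[:3,:3])[0],E[:3,3],np.array(cam["camera_matrix"]),np.array([cam["k1"],0,0,0,0.]))[0][0,0]
E
python3 - <<'E'
from h import *
for n in ("scene","side"):
    im=r.capture(n);cv2.imwrite(f"pics/{n}0.png",im)
    c=r.camera_params(n);E=np.array(c["extrinsics"]);print(n,-E[:3,:3].T@E[:3,3],E[2,:3],c["camera_matrix"][0][0])
s=r.sense();print(s["tcp_pos"],s["ee_rot"],s["time_s"],s["gripper_width"],s["wrist_force"])
E
```

```text
scene [0.86380003 0.10593979 1.01176503] [-0.40119067 -0.13977543 -0.90526729] 480.56932971986447
side [ 0.05711141 -0.64306275  0.97825298] [ 0.37891196  0.57742999 -0.72318761] 488.314231292053
[0.26245122 0.56659285 0.20956802] [[ 9.07317587e-01 -4.20445323e-01 -7.26027706e-04]
 [-4.20445934e-01 -9.07315724e-01 -1.84196426e-03]
 [ 1.15708905e-04  1.97650197e-03 -9.99998040e-01]] 0.1 1.0017189299491218 [-0.35849655  0.04481954 -0.07211548]
```

View pics/scene0.png

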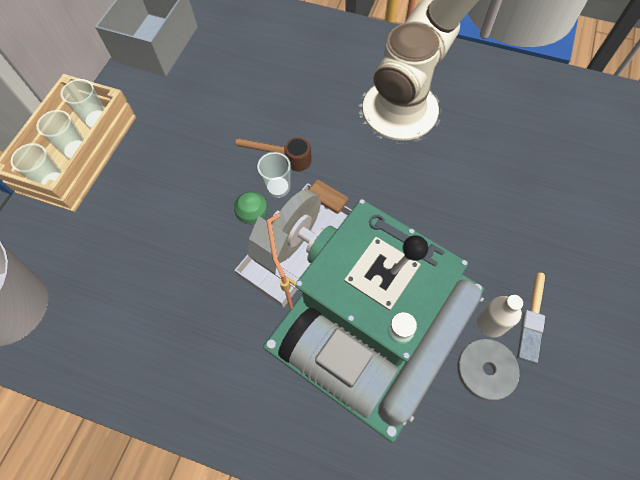

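View pics/side0.png

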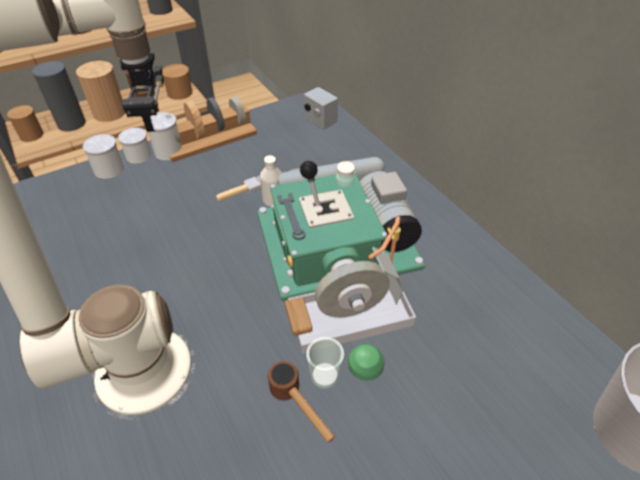

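Scene view: black knob near (415,247), cream gate plate centred near (384,272), jar cap (403,326), and the spanner at (408,240). Side view: knob at (309,170), plate near (326,208). I'll segment the knob and the plate next.

```bash
python3 - <<'E'
from h import *
G={"scene":((415,247),(384,272)),"side":((309,170),(326,208))}
R=[];P=[]
for n,(k,p) in G.items():
    im=cv2.imread(f"pics/{n}0.png");c=r.camera_params(n)
    m=(im.max(2)<60).astype(np.uint8);m=cv2.morphologyEx(m,cv2.MORPH_OPEN,np.ones((5,5)))
    _,L,S,C=cv2.connectedComponentsWithStats(m);l=L[k[1],k[0]];(kc,kr)=cv2.minEnclosingCircle(np.argwhere(L==l)[:,::-1].astype(np.float32))
    print(n,"knob",C[l],S[l],kc,kr);R.append(ray(c,C[l]))
    b,g,rr=[im[...,i].astype(int) for i in range(3)]
    m=((rr>170)&(rr-b>8)&(rr-b<70)&(abs(rr-g)<30)).astype(np.uint8)
    _,L,S,C=cv2.connectedComponentsWithStats(m)
    near=[i for i in range(1,len(S)) if S[i][4]>60 and np.hypot(*(C[i]-p))<45]; print([(S[i].tolist()) for i in near])
    pts=np.argwhere(np.isin(L,near))[:,::-1].astype(np.float32)
    W=np.array([onplane(c,q,0.158)[:2] for q in pts]);
    rect=cv2.minAreaRect((W*1000).astype(np.float32));print("rect mm",rect)
print("knob",*tri(R))
# aux
c=r.camera_params("scene")
print("jar cap",onplane(c,(403,326),.2),"bottle cap",onplane(c,(514,302),.15))
c=r.camera_params("side");print("jar cap",onplane(c,(346,169),.2))
E
```

```text
scene knob [414.89715536 247.71772429] [404 236  24  24 457] (414.7127685546875, 247.81915283203125) 12.699081420898438
[[345, 237, 75, 72, 2169]]
rect mm ((521.0568237304688, 90.07518005371094), (101.75809478759766, 109.90951538085938), 74.08837127685547)
side knob [309.31210191 171.2611465 ] [302 164  14  15 157] (309.4240417480469, 170.7088623046875) 8.12094783782959
[[337, 161, 18, 16, 185], [299, 191, 55, 36, 1122]]
rect mm ((553.6729125976562, 139.4568328857422), (251.53565979003906, 135.1370391845703), 55.08061599731445)
knob [0.49885541 0.13195141 0.2510287 ] [np.float64(0.0009913435310935981), np.float64(0.0009913435310935144)]
jar cap [0.62257951 0.15250622 0.2       ] bottle cap [0.4967921  0.33805802 0.15      ]
jar cap [0.61378261 0.14508238 0.2       ]
```

Knob is at (0.499, 0.132, 0.251), as expected for about −33 mm fore-aft and +34 mm left. The gate centre is (0.521, 0.090), and the plate measures 110×102 against 110×100, with yaw −15.9°. I'll raise the tool, close the fingers, align to the lathe axes (tool x = forward, y = right, z = down), and go behind the knob.

>>> drive_tool(
  steps=[0,0,-0.078,0,0,-0.038,0,0,0,-0.078,0,0,-0.038,0,0,0,0,0,0,-0.038,0,0,0,0,0,0,-0.038,0,0,0,0,0.023,0.029,0,0,0,0,0,0.023,0.029,0,0,0,0,0,0.023,0.029,0,0,0,0,0,0.023,0.029,0,0,0,0,0,0.023,0.029,0,0,0,0,0,0.023,0.029,0,0],
)

```text
time_s: 0.93
tcp_pos: [0.3477, 0.36, 0.3622]
ee_rot: [[0.962, -0.274, -0.001], [-0.274, -0.962, -0.001], [-0.0, 0.001, -1.0]]
wrist_force: [0.3, 0.1, 0.3]
gripper_width: 0.325
gripper_force: 0.0
```

>>> drive_tool(
  steps=[0,0,0,0.023,0.029,0,0,0,0,0,0.023,0.029,0,0,0,0,0,0.023,0.029,0,0,0,0,0,0.023,0.029,0,0,0,0,0,0.023,0.029,0,0,0,0,0,0,0,0,0,0,0,0,0,0,0,0],
)

```text
time_s: 1.52
tcp_pos: [0.4187, 0.1893, 0.3624]
ee_rot: [[0.961, -0.278, -0.0], [-0.278, -0.961, 0.0], [-0.0, 0.0, -1.0]]
wrist_force: [-1.2, 0.9, -0.5]
gripper_width: 0.008
gripper_force: 0.0
```

```bash
cat >> h.py <<'E'
G=np.array([.521,.090]);ex=np.array([.9617,-.2741]);ey=np.array([.2741,.9617])
def lathe(p): d=np.array(p[:2])-G; return (d@ex*1000,d@ey*1000,p[2]*1000)
def st():
    s=r.sense();R=np.array(s["ee_rot"]);print("t",s["time_s"],"lathe mm",np.round(lathe(s["tcp_pos"]),1),"yaw",np.degrees(np.arctan2(R[1,0],R[0,0])),"tilt",R[2,:2],"F",np.round(s["wrist_force"],1),"w",s["gripper_width"])
def knob(name,p0,save=None):
    im=r.capture(name)
    if save: cv2.imwrite(save,im)
    m=(im.max(2)<60).astype(np.uint8);m=cv2.morphologyEx(m,cv2.MORPH_OPEN,np.ones((5,5)))
    _,L,S,C=cv2.connectedComponentsWithStats(m)
    return [(np.round(C[i],1).tolist(),S[i].tolist()) for i in range(1,len(S)) if S[i][4]>60 and np.hypot(*(C[i]-p0))<80]
def look(tag):
    for n,p in (("scene",(400,255)),("side",(318,175))):
        c=r.camera_params(n)
        for C,S in knob(n,p,f"pics/{n}{tag}.png"): print(n,C,S,"lathe@.252",np.round(lathe(onplane(c,C,.254)),1))
E
python3 -c "
from h import *
st();look(1)"
```

```text
t 1.5167 lathe mm [-125.6   67.4  362.4] yaw -16.128596805439038 tilt [-4.01654546e-04  8.04947944e-05] F [-1.2  0.9 -0.5] w 0.007505477634962622
scene [414.7, 248.1] [404, 236, 24, 24, 431] lathe@.252 [-31.5  35.1 254. ]
scene [380.6, 272.6] [367, 258, 26, 30, 351] lathe@.252 [ 40.1  11.1 254. ]
side [308.9, 171.2] [301, 164, 15, 15, 161] lathe@.252 [-33.8  30.3 254. ]
```

>>> drive_tool(
  steps=[0,0,0,0.006,0.017,0,0,0,0,0,0.006,0.017,0,0,0,0,0,0,0,0.028,0,0,0,0,0,0,0.028,0,0,0,0,0,0,0.028,0,0,0,0,0,0,0.026,0,0,0,0,0.01,0,0,0,0,0,0,0.01,0,0,0,0,0,0,0,0,0,0],
)

```text
time_s: 2.37
tcp_pos: [0.4427, 0.1506, 0.2541]
ee_rot: [[0.962, -0.273, 0.003], [-0.273, -0.962, 0.001], [0.003, -0.001, -1.0]]
wrist_force: [-0.2, -0.7, 0.1]
gripper_width: 0.003
gripper_force: 0.0
```

```bash
python3 -c "
from h import *
st();look(2)
a=cv2.imread('pics/scene2.png')[160:360,300:500];b=cv2.imread('pics/side2.png')[110:270,220:420]
cv2.imwrite('pics/c2.png',cv2.resize(np.vstack([a,b]) if 0 else a,None,fx=3,fy=3))"
```

```text
t 2.3667 lathe mm [-91.9  36.8 254.1] yaw -15.867434598709737 tilt [ 0.00300904 -0.00140689] F [-0.2 -0.7  0.1] w 0.003450769931533508
scene [388.7, 182.1] [385, 177, 8, 12, 74] lathe@.252 [-118.8  -72.   254. ]
scene [433.7, 215.0] [416, 202, 36, 23, 291] lathe@.252 [-106.3   29.9  254. ]
scene [414.9, 247.7] [404, 236, 24, 24, 454] lathe@.252 [-32.4  35.  254. ]
scene [380.6, 272.3] [367, 257, 26, 31, 361] lathe@.252 [ 39.7  10.8 254. ]
side [278.4, 117.6] [260, 104, 37, 29, 660] lathe@.252 [-55.4 266.9 254. ]
side [289.8, 161.4] [273, 154, 34, 17, 386] lathe@.252 [-68.4  77.8 254. ]
side [309.4, 171.4] [302, 164, 14, 15, 152] lathe@.252 [-32.9  29.3 254. ]
```

View pics/c2.png

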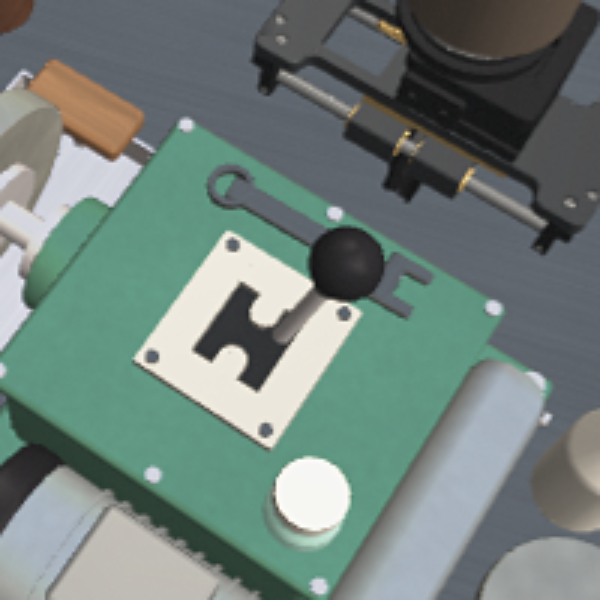

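The closed fingertips (crop 400,180) stand clear behind the knob (crop 347,263) and in line with it. Now I push forward slowly.

>>> drive_tool(
  steps=[0,0,0,0.006,0,0,0,0,0,0,0.006,0,0,0,0,0,0,0.005,0,0,0,0,0,0,0.005,0,0,0,0,0,0,0.005,0,0,0,0,0,0,0.005,0,0,0,0,0,0,0.005,0,0,0,0,0,0,0.005,0,0,0,0,0,0,0.003,0,0,0,0,0,0,0,0,0,0],
)

```text
time_s: 3.3
tcp_pos: [0.4841, 0.1375, 0.2544]
ee_rot: [[0.962, -0.274, 0.002], [-0.274, -0.962, 0.001], [0.002, -0.002, -1.0]]
wrist_force: [-4.8, 1.2, 8.1]
gripper_width: 0.004
gripper_force: 4.0
```

```bash
python3 -c "
from h import *
st();look(3)"
```

```text
t 3.3 lathe mm [-48.5  35.6 254.4] yaw -15.901274154104378 tilt [ 0.00150018 -0.00167933] F [-4.8  1.2  8.1] w 0.0038405723649861307
scene [441.7, 202.6] [415, 162, 69, 76, 2320] lathe@.252 [-136.5   29.2  254. ]
scene [414.1, 248.6] [401, 232, 28, 32, 577] lathe@.252 [-30.1  34.7 254. ]
scene [380.0, 272.2] [367, 257, 25, 31, 344] lathe@.252 [ 40.1   9.9 254. ]
side [299.3, 114.8] [282, 102, 35, 28, 610] lathe@.252 [  0.9 265.4 254. ]
side [310.8, 161.6] [293, 150, 35, 28, 542] lathe@.252 [-20.4  63.9 254. ]
```

```bash
python3 -c "
from h import *
a=cv2.imread('pics/scene3.png')[180:300,360:480];b=cv2.imread('pics/side3.png')[110:230,250:370]
cv2.imwrite('pics/c3.png',cv2.resize(np.hstack([a,b]),None,fx=3.3,fy=3.3,interpolation=cv2.INTER_CUBIC))"
```

```text
(no output)
```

View pics/c3.png

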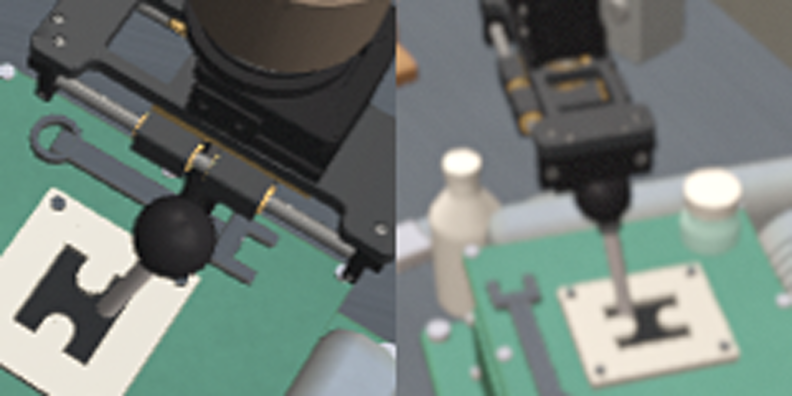

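The knob, at about (413,251) in the scene view, has only just moved while the fingertip touches it. I'll fit the circle precisely before going on.

```bash
cat >> h.py <<'E'
def kfit(tag,guess):
    out=[]
    im=cv2.imread(f"pics/scene{tag}.png");g=guess
    x0,y0=g[0]-30,g[1]-30
    a=cv2.resize(cv2.cvtColor(im[y0:y0+60,x0:x0+60],cv2.COLOR_BGR2GRAY),None,fx=8,fy=8,interpolation=cv2.INTER_CUBIC)
    h=cv2.HoughCircles(cv2.GaussianBlur(a,(0,0),4),cv2.HOUGH_GRADIENT,1,60,param1=80,param2=12,minRadius=88,maxRadius=104)
    c=r.camera_params("scene")
    for q in h[0][:2]:
        p=(x0+(q[0]+.5)/8-.5,y0+(q[1]+.5)/8-.5);w=lathe(onplane(c,p,.255));print("kfit",np.round(p,2),q[2]/8,np.round(w,1))
E
python3 -c "
from h import *
kfit(2,(415,248));kfit(3,(413,251))
s=r.sense();print(s['moment'],s['gripper_force'])"
```

```text
kfit [415.38 247.12] 12.025 [-33.3  35.2 255. ]
kfit [411.62 251.62] 12.2375 [-22.4  34.3 255. ]
[0.47110466 1.18696049 0.03441489] 3.7379100546240807
```

>>> drive_tool(
  steps=[0,0,0,-0.015,0,0,0,0,0,0,-0.015,0,0,0,0,0,0,0,0,0,0],
)

```text
time_s: 3.65
tcp_pos: [0.453, 0.1454, 0.2527]
ee_rot: [[0.962, -0.273, -0.0], [-0.273, -0.962, 0.0], [-0.001, -0.0, -1.0]]
wrist_force: [-0.7, 0.1, -0.1]
gripper_width: 0.003
gripper_force: 0.0
```

```bash
python3 -c "
from h import *
st();look(4);kfit(4,(413,251))
im=r.capture('wrist');cv2.imwrite('pics/w4.png',im)"
```

```text
t 3.65 lathe mm [-80.5  34.6 252.7] yaw -15.861760315150594 tilt [-0.00051112 -0.00026863] F [-0.7  0.1 -0.1] w 0.003217404207870259
scene [383.6, 187.2] [380, 182, 8, 12, 71] lathe@.252 [-104.2  -73.9  254. ]
scene [429.0, 220.4] [414, 209, 31, 20, 247] lathe@.252 [-92.2  28.5 254. ]
scene [412.2, 251.6] [401, 240, 24, 24, 452] lathe@.252 [-23.4  34.9 254. ]
scene [380.0, 272.2] [367, 257, 25, 31, 343] lathe@.252 [ 40.1   9.9 254. ]
side [284.7, 117.6] [268, 104, 35, 29, 662] lathe@.252 [-39.4 262.5 254. ]
side [301.6, 163.6] [279, 153, 41, 25, 568] lathe@.252 [-43.4  62.2 254. ]
kfit [412.25 251.  ] 12.5125 [-24.   34.5 255. ]
```

View pics/w4.png

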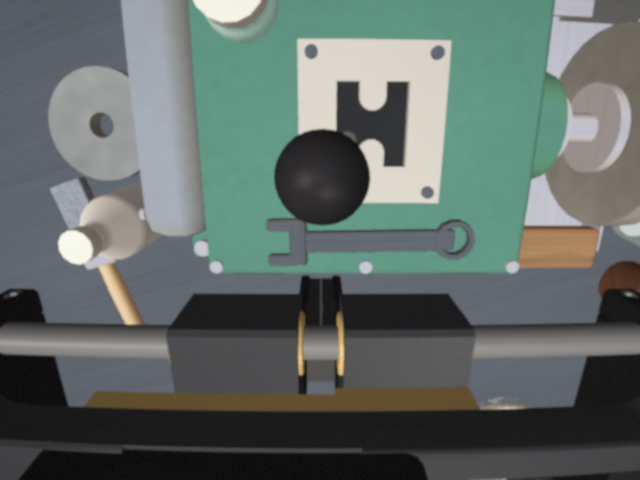

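The wrist view shows the knob at (322,177) squarely ahead of the closed fingers at (322,290). The narrow face met the knob with only about 25 mm between TCP and knob, too close to the 22 mm limit. I'll turn the tool 90° so the fingers' back leads, which gives more clearance.

```bash
python3 -c "
from h import *
print(r.sense()['joints'])"
```

```text
[ 3.72880214e+01  5.70849685e+00 -1.53533200e+01  1.99990985e-02
 -6.89062183e+01  3.68053390e+01]
```

>>> drive_tool(
  steps=[0,0,0.12,-0.005,0,0,0,0,0,0.12,0,0,0,0,0,0,0.12,0,0,0,0],
)

```text
time_s: 4.05
tcp_pos: [0.4502, 0.1467, 0.2524]
ee_rot: [[0.8, -0.6, 0.0], [-0.6, -0.8, -0.0], [0.0, 0.0, -1.0]]
wrist_force: [-0.5, 0.6, -0.3]
gripper_width: 0.006
gripper_force: 0.0
```

```bash
python3 -c "
from h import *
print(r.sense()['joints']);st()"
```

```text
[ 3.77768760e+01  5.31517707e+00 -1.58391576e+01  1.45972845e-02
 -6.88501315e+01  1.53173790e+01]
t 4.05 lathe mm [-83.6  35.1 252.4] yaw -36.90047683878096 tilt [0.00020857 0.00013796] F [-0.5  0.6 -0.3] w 0.0056138799047725915
```

>>> drive_tool(
  steps=[0,0,0.121,0,0,0,0,0,0,0.121,0,0,0,0,0,0,0.121,0,0,0,0,0,0,0.121,0,0,0,0,0,0,0.121,0,0,0,0,0,0,0.121,0,0,0,0,0,0,0.121,0,0,0,0,0,0,0.121,0,0,0,0,0,0,0.121,0,0,0,0,0,0,0.121,0,0,0,0],
)

```text
time_s: 4.88
tcp_pos: [0.4504, 0.1466, 0.2523]
ee_rot: [[-0.28, -0.96, -0.0], [-0.96, 0.28, -0.0], [0.0, -0.0, -1.0]]
wrist_force: [-0.3, -0.2, 0.4]
gripper_width: 0.003
gripper_force: 0.0
```

>>> drive_tool(
  steps=[0,0,0,0,-0.006,0,0,0,0,0,0,-0.005,0,0,0,0,0,0,-0.005,0,0,0,0,0,0,-0.004,0,0,0,0,0,0,-0.004,0,0,0,0,0,0,-0.004,0,0,0,0,0,0,0,0,0],
)

```text
time_s: 5.47
tcp_pos: [0.4772, 0.1389, 0.2523]
ee_rot: [[-0.274, -0.962, -0.0], [-0.962, 0.274, -0.0], [0.0, 0.0, -1.0]]
wrist_force: [0.9, 0.2, 0.6]
gripper_width: 0.007
gripper_force: 0.0
```

```bash
python3 -c "
from h import *
st();look(5);kfit(5,(412,251))"
```

```text
t 5.4667 lathe mm [-55.5  35.  252.3] yaw -105.87941384855634 tilt [2.59354841e-04 2.61983058e-05] F [0.9 0.2 0.6] w 0.006817845092968971
scene [429.6, 200.8] [404, 159, 60, 76, 2409] lathe@.252 [-127.4    9.4  254. ]
scene [405.9, 256.3] [388, 244, 37, 25, 271] lathe@.252 [ -9.7  30.6 254. ]
scene [380.0, 272.2] [367, 257, 25, 31, 344] lathe@.252 [ 40.1   9.9 254. ]
side [305.4, 118.5] [287, 97, 36, 39, 969] lathe@.252 [ 12.3 244.2 254. ]
side [306.5, 165.8] [294, 154, 26, 24, 311] lathe@.252 [-34.2  51.2 254. ]Traceback (most recent call last):
  File "<string>", line 3, in <module>
    st();look(5);kfit(5,(412,251))
                 ~~~~^^^^^^^^^^^^^
  File "h.py", line 35, in kfit
    for q in h[0][:2]:
             ~^^^
TypeError: 'NoneType' object is not subscriptable
```

>>> drive_tool(
  steps=[0,0,0,0,-0.003,0,0,0,0,0,0,-0.003,0,0,0,0,0,0,-0.002,0,0],
)

```text
time_s: 5.82
tcp_pos: [0.484, 0.137, 0.2529]
ee_rot: [[-0.273, -0.962, -0.001], [-0.962, 0.273, 0.0], [-0.0, 0.001, -1.0]]
wrist_force: [-4.1, 2.3, 4.6]
gripper_width: 0.004
gripper_force: 2.6
```

```bash
python3 -c "
from h import *
st();look(6)
a=cv2.imread('pics/scene6.png')[190:310,350:470];b=cv2.imread('pics/side6.png')[110:230,250:370]
cv2.imwrite('pics/c6.png',cv2.resize(np.hstack([a,b]),None,fx=3.3,fy=3.3,interpolation=cv2.INTER_CUBIC))"
```

```text
t 5.8167 lathe mm [-48.5  35.1 252.9] yaw -105.85040951931643 tilt [-0.00013809  0.00065542] F [-4.1  2.3  4.6] w 0.0037181924119812203
scene [427.2, 204.5] [402, 163, 60, 76, 2411] lathe@.252 [-118.3    9.7  254. ]
scene [397.2, 255.7] [386, 248, 23, 16, 138] lathe@.252 [ -2.2  17.8 254. ]
scene [380.1, 272.0] [367, 257, 25, 31, 349] lathe@.252 [ 39.7   9.8 254. ]
side [309.0, 117.5] [290, 97, 37, 39, 1012] lathe@.252 [ 22.6 246.3 254. ]
side [305.8, 162.5] [292, 146, 28, 32, 376] lathe@.252 [-32.8  63.7 254. ]
```

View pics/c6.png

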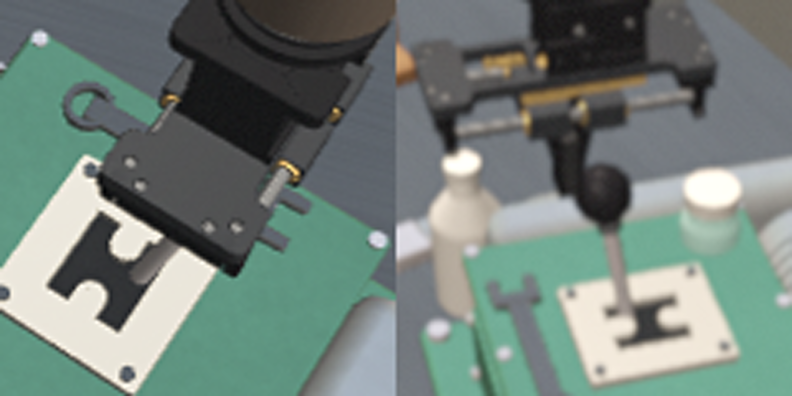

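The side crop shows the fingers' back touching the ball at about (585,185). I'll check the tip height against the calibration.

```bash
python3 -c "
from h import *
t=np.array(r.sense()['tcp_pos']);c=r.camera_params('side')
im=cv2.imread('pics/side6.png')
for dz in (-.019,-.005,0,.02):print(dz,np.round(proj(c,t+[0,0,dz]),1))
for x in (-24,-20,-16,-12):
  for z in (.252,):
    print(x,proj(c,np.r_[G+ex*x/1e3+ey*.0345,z]),proj(r.camera_params('scene'),np.r_[G+ex*x/1e3+ey*.0345,z]))
a=cv2.resize(cv2.cvtColor(im[140:200,280:340],cv2.COLOR_BGR2GRAY),None,fx=8,fy=8,interpolation=cv2.INTER_CUBIC)
h=cv2.HoughCircles(cv2.GaussianBlur(a,(0,0),4),cv2.HOUGH_GRADIENT,1,60,param1=80,param2=12,minRadius=55,maxRadius=75)
print([(280+q[0]/8,140+q[1]/8,q[2]/8) for q in h[0]])
"
```

```text
-0.019 [302.5 177.7]
-0.005 [302.3 173.1]
0 [302.3 171.4]
0.02 [302.  164.6]
-24 [312.53483374 170.06695616] [411.97656049 251.67616488]
-20 [314.18687699 169.78014898] [410.78109221 253.42991637]
-16 [315.83655471 169.49378848] [409.58166316 255.18955811]
-12 [317.48386926 169.2078741 ] [408.37825145 256.95512303]Traceback (most recent call last):
  File "<string>", line 11, in <module>
    print([(280+q[0]/8,140+q[1]/8,q[2]/8) for q in h[0]])
                                                   ~^^^
TypeError: 'NoneType' object is not subscriptable
```

```bash
python3 -c "
from h import *
im=cv2.imread('pics/side6.png')[145:195,280:335]
im=cv2.convertScaleAbs(im,alpha=1.8,beta=20)
cv2.imwrite('pics/c6b.png',cv2.resize(im,None,fx=10,fy=10,interpolation=cv2.INTER_NEAREST))"
```

```text
(no output)
```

View pics/c6b.png

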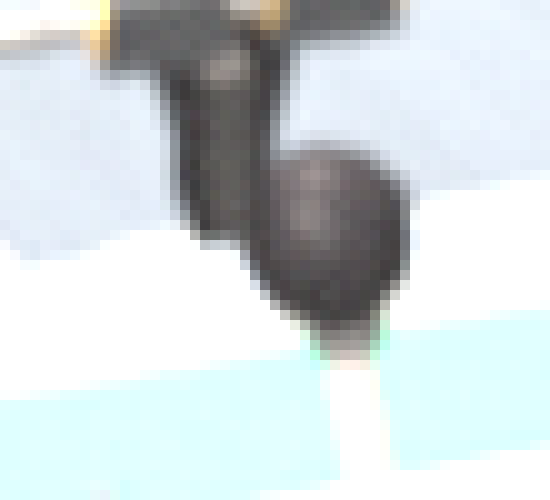

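```bash
python3 -c "
from h import *
s=r.sense();t=np.array(s['tcp_pos']);R=np.array(s['ee_rot']);c=r.camera_params('wrist')
for dz in (-40,-20,-10,0,10,19):print(dz,[np.round(proj(c,t+R@[dx/1e3,0,dz/1e3]),0).tolist() for dx in (-9,0,9)])
im=cv2.imread('pics/side6.png');print(im[164:182,302].tolist())
"
```

```text
-40 [[319.0, 346.0], [319.0, 327.0], [319.0, 307.0]]
-20 [[319.0, 322.0], [319.0, 304.0], [319.0, 286.0]]
-10 [[319.0, 311.0], [319.0, 294.0], [319.0, 277.0]]
0 [[319.0, 302.0], [319.0, 286.0], [319.0, 269.0]]
10 [[319.0, 293.0], [319.0, 278.0], [319.0, 262.0]]
19 [[320.0, 286.0], [320.0, 272.0], [320.0, 256.0]]
[[41, 42, 43], [39, 41, 44], [40, 39, 42], [37, 37, 39], [58, 57, 57], [109, 106, 102], [163, 158, 153], [192, 186, 180], [204, 198, 192], [205, 198, 192], [204, 197, 192], [197, 193, 187], [190, 188, 184], [180, 181, 179], [170, 174, 174], [160, 169, 162], [152, 170, 142], [150, 172, 122]]
```

The fingertips actually end about level with the TCP (side-view row 169, against 178 predicted), so they are touching above the ball's equator. That explains the upward force. I'll back off, lower the tool 13 mm and push again.

>>> drive_tool(
  steps=[0,0,0,0,0.008,0,0,0,0,0,0,0.008,0,0,0,0,0,0,0,0.007,0,0,0,0,0,0,0.007,0,0,0,0,0,-0.005,0,0,0,0,0,0,-0.004,0,0,0,0,0,0,-0.003,0,0,0,0,0,0,-0.002,0,0,0,0,0,0,0,0,0],
)

```text
time_s: 6.67
tcp_pos: [0.4823, 0.1374, 0.2386]
ee_rot: [[-0.274, -0.962, -0.001], [-0.962, 0.274, 0.0], [0.0, 0.001, -1.0]]
wrist_force: [-4.2, 0.9, 1.8]
gripper_width: 0.006
gripper_force: 2.0
```

```bash
cat >> h.py <<'E'
def ball(tag):
    # right-hand and lower edges of the ball in the side view
    im=r.capture("side");cv2.imwrite(f"pics/side{tag}.png",im);g=im.max(2).astype(float)
    out=[]
    for y in range(158,182):
        xs=np.where(g[y,295:350]<75)[0]
        if len(xs): out.append((y,295+xs.min(),295+xs.max()))
    print("side rows",out)
E
python3 -c "
from h import *
st();ball(7)"
```

```text
t 6.6667 lathe mm [-50.2  35.  238.6] yaw -105.9100454551704 tilt [0.00014992 0.00110281] F [-4.2  0.9  1.8] w 0.006077222809408906
side rows [(158, np.int64(295), np.int64(307)), (159, np.int64(296), np.int64(307)), (160, np.int64(296), np.int64(315)), (161, np.int64(296), np.int64(317)), (162, np.int64(297), np.int64(319)), (163, np.int64(297), np.int64(319)), (164, np.int64(297), np.int64(320)), (165, np.int64(297), np.int64(320)), (166, np.int64(297), np.int64(320)), (167, np.int64(297), np.int64(320)), (168, np.int64(297), np.int64(320)), (169, np.int64(298), np.int64(320)), (170, np.int64(298), np.int64(320)), (171, np.int64(299), np.int64(320)), (172, np.int64(299), np.int64(320)), (173, np.int64(299), np.int64(319)), (174, np.int64(307), np.int64(318)), (175, np.int64(309), np.int64(317)), (176, np.int64(310), np.int64(317)), (177, np.int64(312), np.int64(317)), (178, np.int64(312), np.int64(317))]
```

>>> drive_tool(
  steps=[0,0,0,0,-0.003,0,0,0,0,0,0,-0.003,0,0,0,0,0,0,-0.003,0,0,0,0,0,0,-0.003,0,0,0,0,0,0,-0.002,0,0,0,0,0,0,0,0,0],
)

```text
time_s: 7.22
tcp_pos: [0.4961, 0.1334, 0.2385]
ee_rot: [[-0.274, -0.962, 0.0], [-0.962, 0.274, -0.0], [0.0, -0.0, -1.0]]
wrist_force: [-3.9, 0.6, 2.3]
gripper_width: 0.004
gripper_force: 1.9
```

```bash
python3 -c "
from h import *
st();ball(8)"
```

```text
t 7.2167 lathe mm [-35.8  35.  238.5] yaw -105.8919359539077 tilt [ 0.00016098 -0.00014455] F [-3.9  0.6  2.3] w 0.004358589256835045
side rows [(158, np.int64(302), np.int64(313)), (159, np.int64(302), np.int64(322)), (160, np.int64(302), np.int64(324)), (161, np.int64(303), np.int64(325)), (162, np.int64(303), np.int64(325)), (163, np.int64(303), np.int64(326)), (164, np.int64(303), np.int64(326)), (165, np.int64(303), np.int64(326)), (166, np.int64(303), np.int64(326)), (167, np.int64(303), np.int64(326)), (168, np.int64(304), np.int64(326)), (169, np.int64(304), np.int64(326)), (170, np.int64(305), np.int64(326)), (171, np.int64(305), np.int64(325)), (172, np.int64(305), np.int64(325)), (173, np.int64(314), np.int64(324)), (174, np.int64(315), np.int64(323)), (175, np.int64(316), np.int64(322)), (176, np.int64(317), np.int64(322)), (177, np.int64(318), np.int64(321))]
```

>>> drive_tool(
  steps=[0,0,0,0,-0.003,0,0,0,0,0,0,-0.003,0,0,0,0,0,0,0,0,0,0,0,0,0,0.02,0,0,0,0,0,0,0.03,0,0,0,0,0,0,0.03,0,0,0,0,0,0,0.02,0,0,0,0,0,0,0,0,0],
)

```text
time_s: 7.93
tcp_pos: [0.4036, 0.1595, 0.2387]
ee_rot: [[-0.271, -0.962, 0.001], [-0.962, 0.271, 0.001], [-0.001, -0.001, -1.0]]
wrist_force: [0.0, 0.3, 1.0]
gripper_width: 0.006
gripper_force: 0.0
```

```bash
python3 -c "
from h import *
st();look(9)"
```

```text
t 7.9333 lathe mm [-132.    34.6  238.7] yaw -105.74760296927057 tilt [-0.00146906 -0.00111063] F [0.  0.3 1. ] w 0.005681307446249672
scene [427.7, 221.0] [408, 208, 41, 27, 375] lathe@.252 [-89.8  27.2 254. ]
scene [405.8, 260.8] [394, 249, 25, 24, 455] lathe@.252 [ -2.5  34.8 254. ]
scene [377.4, 268.7] [367, 257, 21, 21, 243] lathe@.252 [ 37.3   2.9 254. ]
side [271.2, 128.9] [252, 106, 36, 41, 979] lathe@.252 [-84.1 221.  254. ]
side [321.8, 167.9] [314, 160, 15, 16, 164] lathe@.252 [ -1.6  34.1 254. ]
side [266.6, 170.3] [262, 164, 9, 15, 113] lathe@.252 [-127.9   59.6  254. ]
```

The lever is in neutral, with the knob at (−2, +34.5) in the lathe frame. Next I go round to its left side.

>>> drive_tool(
  steps=[0,0,0,-0.01,-0.01,0,0,0,0,0,-0.01,-0.02,0,0,0,0,0,-0.01,-0.02,0,0,0,0,0,-0.01,-0.02,0,0,0,0,0,-0.01,-0.02,0,0,0,0,0,-0.01,-0.02,0,0,0,0,0,0,-0.02,0,0,0,0,0,0.008,0,0,0,0,0,0,0.008,0,0,0,0,0,0,0,0,0,0],
)

```text
time_s: 8.87
tcp_pos: [0.5423, 0.1643, 0.2379]
ee_rot: [[-0.276, -0.961, -0.001], [-0.961, 0.276, -0.001], [0.001, 0.001, -1.0]]
wrist_force: [-0.2, -0.2, -0.5]
gripper_width: 0.001
gripper_force: 0.0
```

```bash
python3 -c "
from h import *
st();look(10)"
```

```text
t 8.8667 lathe mm [1.000e-01 7.730e+01 2.379e+02] yaw -105.99194122092487 tilt [0.00124565 0.00081452] F [-0.2 -0.2 -0.5] w 0.0013098519608504776
scene [430.5, 252.2] [394, 211, 68, 73, 2489] lathe@.252 [-40.4  61.2 254. ]
scene [377.4, 268.7] [367, 257, 21, 21, 243] lathe@.252 [ 37.3   2.9 254. ]
side [324.9, 109.3] [306, 90, 36, 37, 937] lathe@.252 [ 74.1 273.5 254. ]
side [316.0, 146.5] [309, 136, 14, 22, 190] lathe@.252 [  7.1 118.2 254. ]
side [321.4, 167.8] [314, 161, 15, 15, 172] lathe@.252 [ -2.4  34.7 254. ]
```

>>> drive_tool(
  steps=[0,0,0,0.006,0,0,0,0,0,0,0.006,0,0,0,0,0,0,0.005,0,0,0,0,0,0,0.005,0,0,0,0,0,0,0.005,0,0,0,0,0,0,0.005,0,0,0,0,0,0,0.005,0,0,0,0,0,0,0.005,0,0,0,0,0,0,0,0,0,0],
)

```text
time_s: 9.72
tcp_pos: [0.5315, 0.1263, 0.2401]
ee_rot: [[-0.273, -0.962, 0.004], [-0.962, 0.273, 0.003], [-0.004, -0.003, -1.0]]
wrist_force: [-0.8, 4.5, 3.1]
gripper_width: 0.005
gripper_force: 2.0
```

```bash
python3 -c "
from h import *
st();look(11)"
```

```text
t 9.7167 lathe mm [1.000e-01 3.780e+01 2.401e+02] yaw -105.85603397782086 tilt [-0.0037462  -0.00294759] F [-0.8  4.5  3.1] w 0.004777564941160309
scene [408.9, 235.9] [384, 196, 59, 72, 2211] lathe@.252 [-45.8  14.9 254. ]
side [329.9, 118.8] [307, 100, 41, 37, 972] lathe@.252 [ 74.3 226.  254. ]
side [320.6, 155.0] [314, 146, 14, 19, 171] lathe@.252 [  8.9  82.4 254. ]
side [325.2, 174.1] [317, 166, 16, 16, 165] lathe@.252 [-1.00e-01  1.02e+01  2.54e+02]
```

>>> drive_tool(
  steps=[0,0,0,0.005,0,0,0,0,0,0,0.005,0,0,0,0,0,0,0.005,0,0,0,0,0,0,0.005,0,0,0,0,0,0,0.005,0,0,0,0,0,0,0.005,0,0,0,0,0,0,0.005,0,0,0,0,0,0,0.004,0,0,0,0,0,0,0,0,0,0],
)

```text
time_s: 10.57
tcp_pos: [0.5196, 0.0871, 0.2382]
ee_rot: [[-0.274, -0.962, -0.001], [-0.962, 0.274, -0.001], [0.001, 0.001, -1.0]]
wrist_force: [0.1, 3.7, 1.9]
gripper_width: 0.004
gripper_force: 1.4
```

```bash
python3 -c "
from h import *
st();look(12)"
```

```text
t 10.5667 lathe mm [ -0.6  -3.2 238.2] yaw -105.92454553288196 tilt [0.0010141  0.00111766] F [0.1 3.7 1.9] w 0.004484382084768044
scene [384.4, 222.8] [360, 186, 59, 68, 2059] lathe@.252 [-43.1 -33.7 254. ]
scene [390.7, 275.6] [384, 267, 14, 18, 131] lathe@.252 [ 35.   27.9 254. ]
side [336.0, 130.3] [317, 111, 37, 37, 968] lathe@.252 [ 74.7 171.5 254. ]
side [325.4, 165.7] [318, 158, 14, 18, 177] lathe@.252 [  8.8  39.8 254. ]
side [329.8, 185.7] [322, 179, 16, 14, 164] lathe@.252 [ -1.3 -31.9 254. ]
```

>>> drive_tool(
  steps=[0,0,0,0.003,0,0,0,0,0,0,0.002,0,0,0,0,0,0,0,0,0,0,0,0,0,-0.02,0,0,0,0,0,0,-0.03,0,0,0,0,0,0,0,0.03,0,0,0,0,0,0,0.03,0,0,0,0,0,0,0.03,0,0,0,0,0,0,0.03,0,0,0,0,0,0,0,0,0],
)

```text
time_s: 11.5
tcp_pos: [0.4128, 0.163, 0.2382]
ee_rot: [[-0.271, -0.963, -0.003], [-0.963, 0.271, -0.003], [0.003, 0.002, -1.0]]
wrist_force: [-0.2, 0.2, 0.0]
gripper_width: 0.004
gripper_force: 0.0
```

```bash
python3 -c "
from h import *
st();look(13)"
```

```text
t 11.5 lathe mm [-124.1   40.5  238.2] yaw -105.72101135851969 tilt [0.0033261  0.00237152] F [-0.2  0.2  0. ] w 0.004185733665284754
scene [428.1, 227.0] [408, 214, 41, 27, 365] lathe@.252 [-80.   33.7 254. ]
scene [370.7, 238.8] [360, 227, 23, 24, 435] lathe@.252 [ -3.1 -36.7 254. ]
scene [387.7, 275.7] [379, 267, 19, 21, 236] lathe@.252 [ 38.   23.8 254. ]
side [274.4, 126.7] [256, 105, 36, 40, 976] lathe@.252 [-74.2 228.5 254. ]
side [270.1, 168.3] [266, 162, 9, 15, 112] lathe@.252 [-118.6   64.7  254. ]
side [330.0, 187.1] [322, 180, 16, 15, 173] lathe@.252 [ -2.2 -36.6 254. ]
```

>>> drive_tool(
  steps=[0,0,0,0.026,0,0,0,0,0,0,0.026,0,0,0,0,0,0,0.025,-0.01,0,0,0,0,0,0,-0.02,0,0,0,0,0,0,-0.02,0,0,0,0,0,0,-0.02,0,0,0,0,0,0,-0.01,0,0,0,0,0,0,0,0,0],
)

```text
time_s: 12.27
tcp_pos: [0.4747, 0.0672, 0.2376]
ee_rot: [[-0.276, -0.961, -0.002], [-0.961, 0.276, -0.002], [0.002, 0.001, -1.0]]
wrist_force: [-0.3, 0.0, 0.4]
gripper_width: 0.002
gripper_force: 0.0
```

```bash
python3 -c "
from h import *
st();look(14)"
```

```text
t 12.2667 lathe mm [-38.2 -34.6 237.6] yaw -106.03538672140759 tilt [0.00215807 0.00117673] F [-0.3  0.   0.4] w 0.0023368635567499944
scene [380.4, 192.3] [356, 154, 59, 70, 2094] lathe@.252 [-91.7 -72.9 254. ]
scene [387.4, 275.3] [379, 267, 19, 21, 248] lathe@.252 [ 37.7  23.  254. ]
side [322.0, 142.1] [303, 121, 37, 39, 1000] lathe@.252 [ 26.3 131.9 254. ]
side [312.2, 180.1] [304, 171, 15, 21, 196] lathe@.252 [-34.6  -2.5 254. ]
side [330.0, 187.1] [322, 180, 16, 15, 172] lathe@.252 [ -2.2 -36.6 254. ]
```

>>> drive_tool(
  steps=[0,0,0,0,-0.004,0,0,0,0,0,0,-0.005,0,0,0,0,0,0,-0.005,0,0,0,0,0,0,-0.005,0,0,0,0,0,0,-0.005,0,0,0,0,0,0,-0.005,0,0,0,0,0,0,-0.005,0,0,0,0,0,0,-0.005,0,0,0,0,0,0,-0.005,0,0,0,0,0,0,0,0,0],
)

```text
time_s: 13.2
tcp_pos: [0.5163, 0.0561, 0.2382]
ee_rot: [[-0.274, -0.962, 0.0], [-0.962, 0.274, -0.0], [0.0, -0.0, -1.0]]
wrist_force: [-2.3, 0.2, 2.0]
gripper_width: 0.004
gripper_force: 1.4
```

```bash
python3 -c "
from h import *
st();look(15)"
```

```text
t 13.2 lathe mm [  4.8 -33.9 238.2] yaw -105.89790569859588 tilt [ 0.00017629 -0.0002758 ] F [-2.3  0.2  2. ] w 0.004412567127697349
scene [364.5, 214.8] [339, 179, 60, 66, 2016] lathe@.252 [-36.4 -71.3 254. ]
scene [384.3, 271.8] [373, 257, 25, 31, 369] lathe@.252 [ 35.3  15.4 254. ]
side [342.3, 138.4] [323, 119, 38, 37, 986] lathe@.252 [ 79.8 133.6 254. ]
side [337.7, 179.9] [325, 166, 28, 27, 416] lathe@.252 [ 21.7 -17.3 254. ]
```

>>> drive_tool(
  steps=[0,0,0,0,-0.003,0,0,0,0,0,0,-0.003,0,0,0,0,0,0,-0.003,0,0,0,0,0,0,-0.002,0,0,0,0,0,0,0,0,0],
)

```text
time_s: 13.72
tcp_pos: [0.5256, 0.0533, 0.2376]
ee_rot: [[-0.274, -0.962, -0.002], [-0.962, 0.274, -0.0], [0.001, 0.002, -1.0]]
wrist_force: [-3.6, 1.5, -2.7]
gripper_width: 0.007
gripper_force: 2.0
```

>>> drive_tool(
  steps=[0,0,0,0,-0.002,0,0,0,0,0,0,0,0,0],
)

```text
time_s: 13.88
tcp_pos: [0.5263, 0.0529, 0.2374]
ee_rot: [[-0.274, -0.962, -0.005], [-0.962, 0.274, 0.0], [0.001, 0.004, -1.0]]
wrist_force: [-7.2, 4.0, -0.9]
gripper_width: 0.004
gripper_force: 3.5
```

>>> drive_tool(
  steps=[0,0,0,0,-0.002,0,0,0,0,0,0,-0.002,0,0,0,0,0,0,0,0,0],
)

```text
time_s: 14.13
tcp_pos: [0.5273, 0.0523, 0.2372]
ee_rot: [[-0.274, -0.962, -0.011], [-0.962, 0.274, 0.001], [0.002, 0.01, -1.0]]
wrist_force: [-15.1, 6.3, 2.7]
gripper_width: 0.005
gripper_force: 7.6
```

```bash
python3 -c "
from h import *
st()"
```

```text
t 14.1333 lathe mm [ 16.4 -34.5 237.2] yaw -105.89531873694928 tilt [0.0020725  0.01048119] F [-15.1   6.3   2.7] w 0.004891696269028549
```

The stop is reached: force is 16 N and the TCP is at +16.4, so the knob is at about +44. I'll withdraw straight back and check.

>>> drive_tool(
  steps=[0,0,0,0,0.01,0,0,0,0,0,0,0.03,0,0,0,0,0,0,0.04,0,0,0,0,0,0,0.04,0,0,0,0,0,0,0.02,-0.02,0,0,0,0,0,0,-0.03,0,0,0,0,0,0,-0.03,0,0,0,0,0,0,0,0],
)

```text
time_s: 14.8
tcp_pos: [0.4012, 0.0912, 0.3263]
ee_rot: [[-0.272, -0.962, 0.018], [-0.962, 0.272, 0.006], [-0.01, -0.015, -1.0]]
wrist_force: [0.5, -0.9, 0.1]
gripper_width: 0.006
gripper_force: 0.0
```

```bash
python3 -c "
from h import *
st();look(16)
a=cv2.imread('pics/scene16.png')[150:350,270:520]
cv2.imwrite('pics/c16.png',cv2.resize(a,None,fx=3,fy=3))"
```

```text
t 14.8 lathe mm [-115.5  -31.7  326.3] yaw -105.76373230403242 tilt [-0.01043798 -0.01524057] F [ 0.5 -0.9  0.1] w 0.0064845071602626266
scene [393.3, 176.4] [370, 160, 47, 33, 553] lathe@.252 [-134.1  -71.5  254. ]
scene [356.3, 259.7] [345, 248, 24, 24, 435] lathe@.252 [ 43.9 -35.5 254. ]
scene [383.8, 272.2] [371, 258, 27, 30, 371] lathe@.252 [ 36.4  15.1 254. ]
side [281.8, 110.3] [261, 85, 40, 46, 1270] lathe@.252 [-39.3 298.9 254. ]
side [318.2, 127.9] [313, 125, 11, 7, 68] lathe@.252 [ 33.4 193.7 254. ]
side [287.4, 141.4] [282, 139, 12, 6, 68] lathe@.252 [-56.1 157.4 254. ]
side [273.4, 153.0] [262, 142, 20, 25, 233] lathe@.252 [-99.2 120.1 254. ]
side [348.8, 185.3] [341, 178, 16, 15, 173] lathe@.252 [ 40.5 -41.9 254. ]
```

View pics/c16.png

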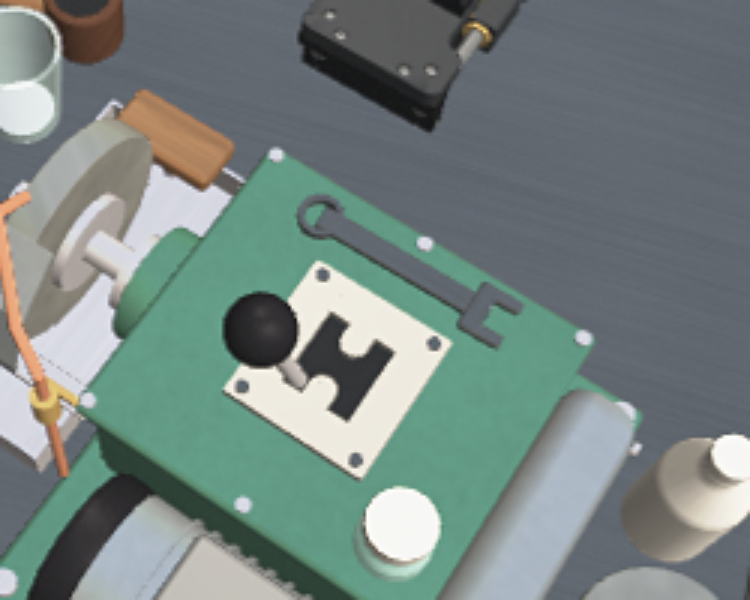

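The knob, at crop (261,330), is in the far-right slot at about +42–44 mm, with a firm stop felt. The spanner and jar haven't moved, and the robot is clear. I'll let it settle and hand in.

>>> drive_tool(
  steps=[0,0,0,0,0,0,0,0,0,0,0,0,0,0,0,0,0,0,0,0,0,0,0,0,0,0,0,0],
)

```text
time_s: 15.23
tcp_pos: [0.397, 0.0897, 0.3178]
ee_rot: [[-0.274, -0.962, -0.001], [-0.962, 0.274, -0.001], [0.001, 0.001, -1.0]]
wrist_force: [-0.2, -0.6, -0.3]
gripper_width: 0.002
gripper_force: 0.0
```

```bash
python3 -c "
from h import *
st();look(17);print(r.finish_job())" | grep -v "scene\|side \[2"
```

```text
t 15.2333 lathe mm [-119.1  -34.2  317.8] yaw -105.88510000518447 tilt [0.00126587 0.00073937] F [-0.2 -0.6 -0.3] w 0.0019792566853727464
side [317.7, 130.9] [313, 128, 10, 7, 63] lathe@.252 [ 28.7 181.2 254. ]
side [348.8, 185.2] [341, 178, 16, 15, 174] lathe@.252 [ 40.6 -41.6 254. ]
the job is handed in; nothing more can be done
None
```

The lever is in third, pushed against its stop with the knob measured at 41–44 mm forward; the robot is clear, the jar and spanner look unmoved, and I handed the job in at about 15 s, with no verdict returned.

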